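# Uncover the drying dish and hold the painted coaster up on the cam lift

### The arm

A 6-joint arm with a two-finger parallel gripper is mounted at the origin on the work surface. World frame = base frame: x ahead of the robot, y to its left, z up, the work surface at z = 0. Lengths are in mm, angles in degrees, forces in N, time in s.
With the tool pointing down it reaches from about 350 to 850 mm from the base axis. Payload 8.1 kg.
Tool frame: the origin (TCP) lies midway between the tips of the shut fingers; the grasp point (between the pads) lies 19 mm behind it; z points along the fingers, y is the line along which they close (so a half turn about z gives the same grasp; the last joint's range is limited). The gripper opens to 85 mm and grips with 20 to 120 N. Pads are 22 mm wide; open, the fingers measure 114 mm over their backs; the gripper's body (76 mm by 85 mm) begins 54 mm behind the grasp point. The pads swing forward as they close: fully open they stand 13 mm farther back than shut.
Start: joints at [-75.31, 7.471, 85.268, -0, 87.261, -4.893], TCP at [201.13, -565.289, 231.292] pointing down, gripper open.
Joint ranges: [-169.43, 169.43], [-51.17, 129.36], [1.28, 143.12], [-76.62, 256.62], [0, 156.53], [-152.29, 152.29]. Speed limits (degrees/s): [136.94, 136.94, 159.86, 180, 180, 180].

### API

Orientations are given as [roll, pitch, yaw] about the fixed x, y, z axes, in that order (R = Rz(yaw) Ry(pitch) Rx(roll)).
In Python, from bench import r gives the robot as it stands. The module is installed in compiled form; this text tells all that it offers.
- The arm moves only by the tool jog_arm, never from a script. Its argument "rows" is a list of rows, each a list of 2 entries, a list of its own where there are three numbers: the shift along the tool's x, y, z in mm, then the turn, a rotation vector about the tool's x, y, z in rad. A call has 1 to 10 rows; each row is the pose to reach, as a shift and turn from the pose commanded when the call began, along the tool's axes at that moment; what a row does not reach only later rows make up. A row lasts 1/10 s, in which the tool goes at most 50 mm and 8.59 degrees, less where a joint would pass 70% of its speed; a pose out of reach is approached as far as the arm can. A call with a gripper value outside its range is refused whole. "grip" is the finger opening in mm, from 0 to 85.4, set as the call begins (left out, the last holds). The fingers move at their own pace and stop on an object; "force" is the grip in N (left out, the last holds). Time passes only in rows, so rows that repeat a pose let the fingers close. It gives the time, the measured TCP pose, the force, the opening and the grip force at its end, in the units of the state.
- r.sense(): the state, without advancing time (a new reading comes with each control period).
- r.snapshot(name): name is "side" or "top" or "wrist"; returns (picture, depth): 400x640x3 uint8, blue, green, red; 400x640 float32, mm along the optical axis (not along the pixel's ray), 0 where there is no reading.
- r.camera_params(name): a dict with "fx", "fy", "cx", "cy" (pixels), "dist_coeffs" ([k1, k2, p1, p2, k3] as OpenCV has them; the pictures are not rectified), "pose" (4x4, takes a point from camera to world coordinates); the wrist camera has in their place "tool_from_camera" (4x4, takes a point from camera to tool coordinates, whose origin is the TCP and whose axes are the flange's). Camera axes: x right, y down, z forward; pixel columns grow to the right and rows downward; lengths in mm; the calibration is good to about 2 mm. A picture is of the moment at which its call begins: read the wrist's pose just before it. camera_params takes no time and is no camera call.
- r.hand_in(): hands the job in; it is judged then, once.
The state is a dict: "time": time; "joint_pos": joint angles; "qd": joint speeds; "joint_efforts": joint torques, N m; "tool_pos": TCP position; "tcp_rot": TCP orientation; "ft_force": force on the tool from outside, world axes, zero at the start; "wrist_torque": the same for the moment, N m; "finger_gap": finger opening in mm; "grip_force": force on a finger pad.
Only numpy, scipy, OpenCV 4.12 (cv2) and the standard library are available. Lean on these libraries where they do the work, as an engineer would, in place of code of your own. Each camera call takes 0.05 s, during which the arm holds its last target. There are 200 camera calls.

### The job

Lift the white lid off the drying dish by its wooden knob and set it down gently, without dropping it, right side up in the middle of the round blue mat, and let go of it. Only then swing the stand's red cam lever up to its highest lift point, where the lever stands straight up, so that the painted coaster rises out of the dish; a spring pulls the lever back, so finish while still holding the lever there. Leave the two paint bottles and the black drip tray alone.

Things in the scene. Friction and masses are not known exactly. Their poses are not given: they have to be found in the camera images.
- stand: Fixed lift stand: 180 x 180 mm aluminium base plate, four posts and a round black dish on top (outer diameter 156 mm, wall 6 mm, rim 172 mm above the table). Origin: centre of its underside on the table; z up. The red cam lever is on its -y side and, at rest, lies towards its -x side. Yaw varies by up to 0.35 rad about facing the robot (its x then along world x).
- dish_rim (a point): Centre of the dish's mouth, at rim height, 172 mm above the table.
- lid_knob (a point): Grip point on the axis of the lid's knob. Lid: white round plastic disc, 156 mm in diameter, 160 g, loose, with a plug 134 mm in diameter below it that drops 5 mm into the dish (inner diameter 144 mm). Knob: dark wooden cylinder, 26 mm in diameter, 40 mm tall. This point lies 34 mm above the lid's lowest face (the plug's underside), 22 mm above the lid's top face and 18 mm below the knob's top; z is the lid's axis, up.
- mat_top (a point): Centre of the top of the round blue mat where the lid goes: 190 mm in diameter, 5 mm thick, fixed to the table. With the lid lying on it the knob point is 34 mm above this point. Mat and drip tray may change places.
- cam_lever (a joint): Angle of the red cam lever about the horizontal shaft, rad. 0 = at rest, lying 1.4 rad from upright towards the stand's -x side; grows as it swings up; 1.4 = straight up, highest lift; it can go on to 2.2, where the lift falls again. A spring pulls it back to 0 with 2 to 5 N at the grip; it does not stay up when let go.
- cam_axis (a point): Point on the lever's shaft axis, level with the middle of the grip: 155 mm to the -y side of the stand's centre, 65 mm above the table. The axis runs along the stand's y.
- lever_grip (a point): Middle of the lever's grip: a red round bar 20 mm in diameter that sticks out sideways along the stand's -y, from 122 to 187 mm from the stand's centre (the flat lever arm, 10 mm thick, is at 110 to 120 mm), 110 mm from the shaft axis. At rest it is 84 mm above the table and 108 mm to the stand's -x side of the axis; upright it is 175 mm above the table, straight over the axis. The bar is a sleeve that spins freely on its pin.
- pedestal (a joint): Height of the dish's lifting pedestal above its rest height, m: 0 at rest, about 0.0207 with the lever straight up. Driven by the cam.
- coaster_mid (a point): Middle of the painted round coaster (100 mm in diameter, 8 mm thick, pink and magenta, loose, 120 g) lying on the pedestal in the dish, under the lid. At rest its top is 14 mm below the rim, raised it is about 7 mm above the rim.
- lid: The loose lid again (see lid_knob), given by the centre of the plug's underside, 34 mm below the knob point, z up.
- drip_tray: Bystander: black plastic drip tray 150 x 130 x 25 mm with a freshly painted panel, loose on the table; origin at the centre of its underside.
- magenta_bottle_mid (a point): Bystander: magenta paint bottle, 60 mm in diameter, 190 mm tall, standing loose; point on its axis 80 mm above the table.
- blue_bottle_mid (a point): Bystander: blue paint bottle, same size; point on its axis 80 mm above the table.

How it is judged (in metres and radians):
On the way, in this order (a step that is already met when the one before it is completed fails the run):
1. the lid lies flat in the middle of the blue mat, let go, and the lever is still down (horizontal distance between lid and mat_top below 0.04 m and z of lid in the frame of mat_top below 0.006 m and angle between lid's own z axis and vertical below 0.1 rad and contact force between the fingers and lid below 0.1 N and linear speed of lid below 0.03 m/s and value of joint cam_lever below 0.3 rad), for 0.2 s.
2. the lever is swung up to its highest lift point (value of joint cam_lever between 1.25 and 1.55 rad and contact force between the fingers and cam_lever above 1 N), for 0.2 s.
At the end, for the whole second after the job is handed in: Fingers hold the lever (over 1 N) within 0.15 rad of straight up, still; pedestal lifted over 19.5 mm; coaster level on it above the rim, within 25 mm of centre; lid flat, right side up, on the blue mat, centres within 40 mm (all of step 2 and velocity of joint cam_lever between -0.1 and 0.1 rad/s and value of joint pedestal above 0.0195 m and z of coaster_mid in the frame of dish_rim between -0.001 and 0.008 m and horizontal distance between coaster_mid and dish_rim below 0.025 m and angle between each of coaster_mid, lid's own z axis and vertical below 0.1 rad and horizontal distance between lid and mat_top below 0.04 m and z of lid in the frame of mat_top below 0.006 m and linear speed of lid below 0.03 m/s); the arm keeps its last pose, push and grip.
It fails at once if the lever is raised while the lid is still over the dish (value of joint cam_lever above 0.5 rad and horizontal distance between lid and dish_rim below 0.1 m).
It fails at once if the lid is dropped (contact force between the fingers and lid below 0.05 N and linear speed of lid above 0.6 m/s).
It fails at once if the drip tray is pushed away (distance of drip_tray from where it was at the start of the episode above 0.03 m).
It fails at once if a paint bottle is pushed or knocked over (distance of any of magenta_bottle_mid, blue_bottle_mid from where it was at the start of the episode above 0.03 m).
It also fails if it takes over 61 s, if anything falls off the work surface, if the arm or the gripper's body presses on something with over 40 N, if the wrist force passes 120 N, or if a joint passes its speed limit or range.

## Working session

There is one attempt and no reset: what is moved stays moved. The work goes in short steps, Python scripts to look and compute and a tool call to move; the robot and the scene stay as the last step left them, time stands still between calls to the robot, and variables do not carry over. Pictures are saved under pics/ and viewed, at most 10 in all, crops included, and the job is handed in when it is done.

Besides the shell and the picture viewer there is one more tool, called after "Call:" as name(argument=value, ...), one argument or row to a line, values as JSON. jog_arm: Moves the arm, as the interface text tells. Its arguments: {"type":"object","properties":{"rows":{"type":"array"},"grip":{"type":"number"},"force":{"type":"number"}},"required":["rows"]}

```bash
mkdir -p pics; cat > h.py <<'E'
import numpy as np, cv2
from bench import r
def world(name,uv,p,D=None,depth=None,z=None):
    T=p["pose"]; K=np.array([[p["fx"],0,p["cx"]],[0,p["fy"],p["cy"]],[0,0,1.]])
    u=cv2.undistortPoints(np.array(uv,float).reshape(-1,1,2),K,np.array(p["dist_coeffs"],float)).reshape(-1,2)
    d=np.c_[u,np.ones(len(u))]
    if z is not None:
        w=d@T[:3,:3].T; s=(z-T[2,3])/w[:,2]; return T[:3,3]+w*s[:,None]
    return (d*np.array(depth)[:,None])@T[:3,:3].T+T[:3,3]
E
python3 - <<'E'
from h import *
for n in("top","side"):
    im,d=r.snapshot(n); cv2.imwrite(f"pics/{n}.png",im); np.save(f"{n}.npy",d)
    p=r.camera_params(n); print(n,np.round(p["pose"],3).tolist(),p["fx"])
print(r.sense())
E
```

```text
top [[-0.024, -0.998, 0.054, 506.808], [-1.0, 0.024, 0.002, -8.173], [-0.004, -0.054, -0.999, 1248.744], [0.0, 0.0, 0.0, 1.0]] 488.8143092422066
side [[-0.923, -0.267, 0.278, 222.329], [-0.385, 0.595, -0.706, 865.627], [0.023, -0.758, -0.652, 931.135], [0.0, 0.0, 0.0, 1.0]] 490.20109303219226
{'time': 0.1, 'joint_pos': array([-7.53118352e+01,  7.51173311e+00,  8.53221695e+01, -9.18643711e-05,
        8.72605372e+01, -4.89244559e+00]), 'qd': array([-0.03335351, -0.14122336, -0.12231261,  0.02822916,  0.12877858,
       -0.06310278]), 'joint_efforts': array([ 7.68061291e-04, -5.70953500e+01, -5.01940727e+01, -1.11367062e-04,
        8.12692917e-03,  3.26215820e-05]), 'tool_pos': array([ 200.98373639, -564.82589689,  230.34773327]), 'tcp_rot': array([-1.79905896e+02, -7.96293180e-03,  1.95806083e+01]), 'ft_force': array([-0.54624733,  0.00705781,  0.6677303 ]), 'wrist_torque': array([-0.06111142, -0.03945826, -0.04043612]), 'grip_force': 0.0, 'finger_gap': 85.12158579283451}
```

View pics/top.png

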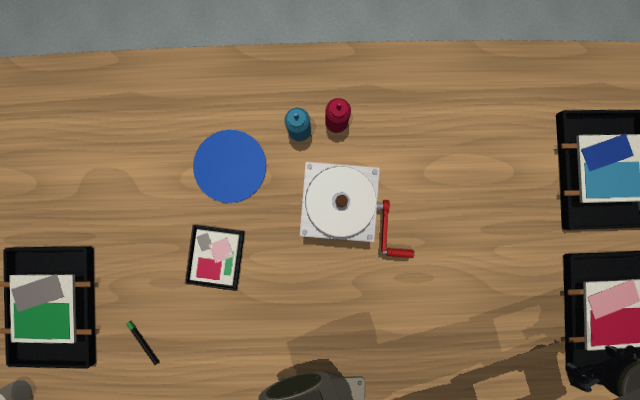

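View pics/side.png

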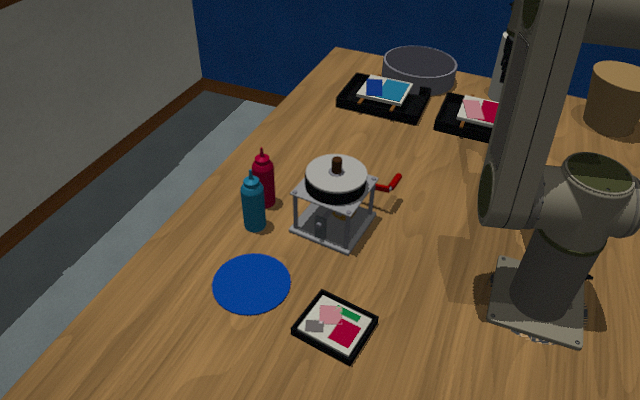

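The top view shows the mat at (230,166), the lid at (341,202) and its knob at (342,200). The lever arm runs (385,205) to (385,250), the grip bar (386,252) to (413,253), and the bottles are at (298,120) and (338,112).

```bash
python3 - <<'E'
from h import *
im=cv2.imread("pics/top.png");d=np.load("top.npy");p=r.camera_params("top")
hsv=cv2.cvtColor(im,cv2.COLOR_BGR2HSV).astype(int)
H,S,V=hsv[...,0],hsv[...,1],hsv[...,2]
roi=lambda m,a:(np.add(np.zeros_like(m),0)==0)&m&(np.arange(400)[:,None]>=a[1])&(np.arange(400)[:,None]<=a[3])&(np.arange(640)>=a[0])&(np.arange(640)<=a[2])
def pts(m):
    v,u=np.nonzero(m&(d>0)); return world("top",np.c_[u,v],p,depth=d[v,u])
def ell(m,z):
    c=max(cv2.findContours(m.astype(np.uint8),0,1)[0],key=cv2.contourArea).reshape(-1,2)
    w=world("top",c,p,z=z)[:,:2]; (x,y),R=cv2.minEnclosingCircle(w.astype(np.float32)); 
    A=np.c_[2*w,np.ones(len(w))];s=np.linalg.lstsq(A,(w**2).sum(1),rcond=None)[0]
    return s[:2],np.sqrt(s[2]+s[0]**2+s[1]**2)
print("mat",ell(roi((H>100)&(H<125)&(S>120),(185,120,275,210)),5))
P=pts(roi(V>0,(295,155,390,250)))
l=P[(abs(P[:,2]-179)<4)]; print("lid z",np.median(l[:,2]))
m=roi(V>0,(295,155,385,250)); 
Z=np.zeros_like(d);vv,uu=np.nonzero(m&(d>0));Z[vv,uu]=world("top",np.c_[uu,vv],p,depth=d[vv,uu])[:,2]
print("lid",ell(Z>165,179)); k=pts(Z>205);print("knob",np.median(k,0),len(k))
red=((H<8)|(H>172))&(S>150)&(V>60)
g=pts(roi(red,(380,195,420,262)));print("red",len(g))
bar=pts(roi(red,(393,244,420,262)));print("bar",np.median(bar,0),np.percentile(bar,[2,98],axis=0))
arm=pts(roi(red,(380,195,390,245)));
for n,a in(("bar",bar),("arm",arm)):
    f=cv2.fitLine(a[:,:2].astype(np.float32),cv2.DIST_HUBER,0,.01,.01).ravel();print(n,np.degrees(np.arctan2(f[1],f[0])),f[2:],np.median(a[:,2]),a.min(0),a.max(0))
# base plate
b=P[(abs(P[:,2]-P[:,2].clip(0,60))<1)];
gm=roi((S<60)&(V>110)&(Z<165),(295,155,385,250))
c=np.argwhere(gm)[:,::-1]; 
print("plate z",np.percentile(Z[gm],[5,50,95])); print(cv2.minAreaRect(c.astype(np.float32)))
for n,a in(("blue",(280,100,315,145)),("mag",(320,90,355,135))):
    q=pts(roi(S>0,a));q=q[q[:,2]>120];print(n,q[:,:2].min(0),q[:,:2].max(0),q[:,2].max())
big=cv2.resize(im[150:270,290:430],None,fx=5,fy=5,interpolation=2);cv2.imwrite("pics/c.png",big[:,:])
E
```

```text
mat (array([652.29916908, 220.3244792 ]), np.float64(92.68232498206564))
lid z 178.4459454446751
lid (array([547.66003283, -54.51815913]), np.float64(76.79549893383313))
knob [546.76857371 -54.60397343 218.22707086] 114
red 472
bar [ 425.24103643 -203.87550778   90.87939837] [[ 408.1512931  -227.50023611   -0.66421827]
 [ 434.4940018  -179.99597615   96.73254647]]
bar 80.35617 [ 425.3392  -203.46727] 90.87939837186116 [ 407.5793048  -231.05206809   -6.2175243 ] [ 436.9818978  -179.50934255   97.15786936]
arm -5.665007 [ 498.75223 -164.46935] 79.84396935588711 [ 439.83206655 -187.51017007   -2.87054888] [ 552.19476018 -154.37971301   92.58637861]
plate z [ 67.06285591 134.23774719 138.02265472]
((341.6001892089844, 201.7315673828125), (81.37837219238281, 74.97721862792969), 4.513988018035889)
blue [710.70066236  10.38187099] [768.60872604  68.5989875 ] 193.74733999185673
mag [731.01789773 -85.51407846] [789.89271388 -27.0318566 ] 190.58078152214262
```

View pics/c.png

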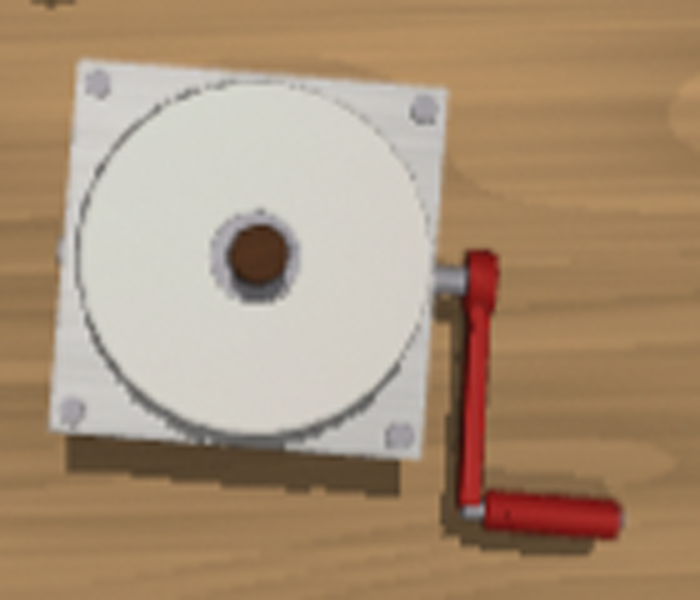

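Call:
jog_arm(
  rows=[
    [[0, 0, -40], [0, 0, -0.12]],
    [[45, -33, -44], [0, 0, -0.26]],
    [[90, -66, -44], [0, 0, -0.4]],
    [[130, -95, -44], [0, 0, -0.54]],
    [[170, -125, -44], [0, 0, -0.68]],
    [[210, -154, -44], [0, 0, -0.82]],
    [[250, -184, -44], [0, 0, -0.96]],
    [[290, -213, -44], [0, 0, -1.09]],
    [[330, -243, -44], [0, 0, -1.129]],
    [[365, -268, -44], [0, 0, -1.129]],
  ],
  grip=85,
  force=40,
)

```text
time: 1.1
tool_pos: [454.0, -190.9, 275.1]
tcp_rot: [-180.0, -0.0, 84.4]
ft_force: [0.7, -0.9, 0.0]
finger_gap: 85.0
grip_force: 0.0
```

Call:
jog_arm(
  rows=[
    [[36, 19, 0], [0, 0, 0]],
    [[72, 39, 0], [0, 0, 0]],
    [[108, 58, 0], [0, 0, 0]],
    [[132, 71, 0], [0, 0, 0]],
    [[144, 78, 0], [0, 0, 0]],
    [[144, 78, 0], [0, 0, 0]],
    [[144, 78, 0], [0, 0, 0]],
    [[144, 78, 0], [0, 0, 0]],
  ],
)

```text
time: 1.9
tool_pos: [545.0, -58.6, 275.3]
tcp_rot: [-180.0, 0.0, 84.2]
ft_force: [0.8, 0.6, -0.5]
finger_gap: 84.9
grip_force: 0.0
```

```bash
python3 - <<'E'
from h import *
s=r.sense();im,d=r.snapshot("wrist");p=r.camera_params("wrist")
from scipy.spatial.transform import Rotation as R
T=np.eye(4);T[:3,:3]=R.from_euler("xyz",s["tcp_rot"],degrees=True).as_matrix();T[:3,3]=s["tool_pos"]
p["pose"]=T@p["tool_from_camera"]
v,u=np.nonzero(d>0);w=world("",np.c_[u,v],p,depth=d[v,u])
ok=(np.hypot(w[:,0]-547,w[:,1]+54.5)<40)&(w[:,2]>210)&(w[:,2]<226);k=w[ok]
print(s["tool_pos"],len(k))
if len(k):print(np.median(k,0),k.min(0),k.max(0))
cv2.imwrite("pics/w.png",im)
E
```

```text
[544.96654333 -58.64113478 275.25500194] 945
[548.22444217 -51.47334268 218.39993073] [535.97368848 -65.36464231 210.16149632] [560.51805236 -40.38703082 220.61441281]
```

View pics/w.png

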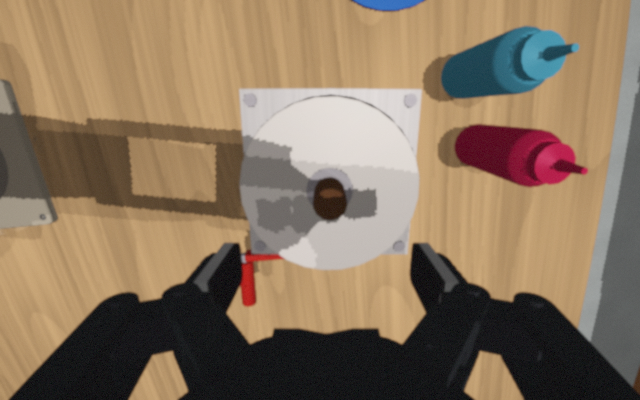

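The wrist view shows the knob at (330,200), between the fingers, and the plate edges aligned with the image. I'll check the settled pose.

```bash
python3 - <<'E'
from h import *
for i in range(3):
    s=r.sense();print(s["tool_pos"],s["qd"].round(1)); r.snapshot("top")
E
```

```text
[544.97102379 -58.66062838 275.3174673 ] [-0.1 -0.1 -0.1  0.2 -0.   0.1]
[545.05429614 -58.60089549 275.42368449] [ 0.3 -0.  -0.1  0.2 -0.1  0.1]
[545.13858806 -58.44712559 275.45053123] [ 0.5  0.1 -0.1  0.1 -0.1  0.1]
```

Call:
jog_arm(
  rows=[
    [[5, 2, 0], [0, 0, 0]],
    [[5, 2, 10], [0, 0, 0]],
    [[5, 2, 20], [0, 0, 0]],
    [[5, 2, 30], [0, 0, 0]],
    [[5, 2, 35], [0, 0, 0]],
    [[5, 2, 35], [0, 0, 0]],
    [[5, 2, 35], [0, 0, 0]],
  ],
)

```text
time: 2.8
tool_pos: [547.9, -52.6, 240.2]
tcp_rot: [-180.0, 0.0, 84.3]
ft_force: [0.3, 0.7, -0.2]
finger_gap: 84.9
grip_force: 0.0
```

Call:
jog_arm(
  rows=[
    [[-1, 0, 15], [0, 0, 0]],
    [[-1, 0, 30], [0, 0, 0]],
    [[-1, 0, 40], [0, 0, 0]],
    [[-1, 0, 48], [0, 0, 0]],
    [[-1, 0, 52], [0, 0, 0]],
    [[-1, 0, 54], [0, 0, 0]],
    [[-1, 0, 54], [0, 0, 0]],
    [[-1, 0, 54], [0, 0, 0]],
  ],
)

```text
time: 3.6
tool_pos: [548.3, -53.7, 186.9]
tcp_rot: [179.9, 0.0, 84.3]
ft_force: [-0.3, -0.8, 0.1]
finger_gap: 85.1
grip_force: 0.0
```

Call:
jog_arm(
  rows=[
    [[0, 0, 0], [0, 0, 0]],
    [[0, 0, 0], [0, 0, 0]],
    [[0, 0, 0], [0, 0, 0]],
    [[0, 0, 0], [0, 0, 0]],
    [[0, 0, 0], [0, 0, 0]],
    [[0, 0, 0], [0, 0, 0]],
    [[0, 0, 0], [0, 0, 0]],
    [[0, 0, 0], [0, 0, 0]],
    [[0, 0, 0], [0, 0, 0]],
    [[0, 0, 0], [0, 0, 0]],
  ],
  grip=15,
  force=40,
)

```text
time: 4.6
tool_pos: [548.1, -53.6, 186.6]
tcp_rot: [180.0, 0.0, 84.3]
ft_force: [1.6, 0.5, 3.4]
finger_gap: 25.0
grip_force: 39.6
```

Call:
jog_arm(
  rows=[
    [[0, 0, -2], [0, 0, 0]],
    [[0, 0, -5], [0, 0, 0]],
    [[0, 0, -10], [0, 0, 0]],
    [[0, 0, -16], [0, 0, 0]],
    [[0, 0, -23], [0, 0, 0]],
    [[0, 0, -30], [0, 0, 0]],
    [[0, 0, -36], [0, 0, 0]],
    [[0, 0, -40], [0, 0, 0]],
    [[0, 0, -42], [0, 0, 0]],
    [[0, 0, -42], [0, 0, 0]],
  ],
  force=50,
)

```text
time: 5.6
tool_pos: [548.0, -53.6, 228.6]
tcp_rot: [180.0, 0.0, 84.3]
ft_force: [-0.6, 0.5, -2.2]
finger_gap: 24.5
grip_force: 49.1
```

```bash
python3 - <<'E'
from h import *
im,d=r.snapshot("side");cv2.imwrite("pics/s2.png",im[100:340,180:480]);s=r.sense();print(s["tool_pos"],s["finger_gap"])
x,y=652.3-s["tool_pos"][0],220.3-s["tool_pos"][1]
a=np.radians(s["tcp_rot"][2]);print(x*np.cos(a)+y*np.sin(a),x*np.sin(a)-y*np.cos(a))
E
```

```text
[547.8621782  -53.60249061 228.23982476] 24.76046177306863
282.9628660213967 76.56271569531378
```

View pics/s2.png

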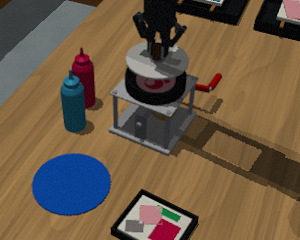

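The crop shows the lid held level above the dish, with the coaster visible below it.

Call:
jog_arm(
  rows=[
    [[4, 1, -4], [0, 0, 0]],
    [[14, 4, -8], [0, 0, 0]],
    [[29, 8, -10], [0, 0, 0]],
    [[49, 13, -10], [0, 0, 0]],
    [[72, 19, -10], [0, 0, 0]],
    [[96, 26, -10], [0, 0, 0]],
    [[120, 32, -10], [0, 0, 0]],
    [[144, 39, -10], [0, 0, 0]],
    [[168, 45, -10], [0, 0, 0]],
    [[192, 52, -10], [0, 0, 0]],
  ],
)

```text
time: 6.65
tool_pos: [619.0, 134.9, 238.3]
tcp_rot: [-180.0, -0.0, 84.3]
ft_force: [0.8, -0.6, -2.1]
finger_gap: 24.6
grip_force: 49.2
```

Call:
jog_arm(
  rows=[
    [[24, 6, 0], [0, 0, 0]],
    [[46, 12, 0], [0, 0, 0]],
    [[64, 17, 0], [0, 0, 0]],
    [[78, 21, 0], [0, 0, 0]],
    [[87, 24, 0], [0, 0, 0]],
    [[91, 25, 0], [0, 0, 0]],
    [[91, 25, 0], [0, 0, 0]],
    [[91, 25, 0], [0, 0, 0]],
  ],
)

```text
time: 7.45
tool_pos: [652.7, 220.0, 238.3]
tcp_rot: [-180.0, 0.0, 84.3]
ft_force: [0.1, -1.0, -1.8]
finger_gap: 24.6
grip_force: 49.2
```

Call:
jog_arm(
  rows=[
    [[0, 0, 5], [0, 0, 0]],
    [[0, 0, 17], [0, 0, 0]],
    [[0, 0, 37], [0, 0, 0]],
    [[0, 0, 62], [0, 0, 0]],
    [[0, 0, 87], [0, 0, 0]],
    [[0, 0, 112], [0, 0, 0]],
    [[0, 0, 137], [0, 0, 0]],
    [[0, 0, 157], [0, 0, 0]],
    [[0, 0, 171], [0, 0, 0]],
    [[0, 0, 180], [0, 0, 0]],
  ],
)

```text
time: 8.45
tool_pos: [651.6, 219.7, 56.0]
tcp_rot: [-179.9, 0.0, 84.2]
ft_force: [-0.7, 0.4, -1.8]
finger_gap: 24.4
grip_force: 49.2
```

Call:
jog_arm(
  rows=[
    [[0, 0, 5], [0, 0, 0]],
    [[0, 0, 10], [0, 0, 0]],
    [[0, 0, 14], [0, 0, 0]],
    [[0, 0, 18], [0, 0, 0]],
    [[0, 0, 21], [0, 0, 0]],
    [[0, 0, 24], [0, 0, 0]],
    [[0, 0, 27], [0, 0, 0]],
    [[0, 0, 29], [0, 0, 0]],
    [[0, 0, 30], [0, 0, 0]],
    [[0, 0, 30], [0, 0, 0]],
  ],
)

```text
time: 9.45
tool_pos: [652.6, 220.3, 28.1]
tcp_rot: [-180.0, 0.0, 84.3]
ft_force: [0.5, -0.5, -2.1]
finger_gap: 24.6
grip_force: 49.2
```

Now inch down to contact.

Call:
jog_arm(
  rows=[
    [[0, 0, 0.5], [0, 0, 0]],
    [[0, 0, 1], [0, 0, 0]],
    [[0, 0, 1.5], [0, 0, 0]],
    [[0, 0, 2], [0, 0, 0]],
    [[0, 0, 2.5], [0, 0, 0]],
    [[0, 0, 3], [0, 0, 0]],
    [[0, 0, 3], [0, 0, 0]],
  ],
)

```text
time: 10.15
tool_pos: [652.6, 220.3, 25.1]
tcp_rot: [-180.0, 0.0, 84.3]
ft_force: [0.1, -0.1, -1.6]
finger_gap: 24.8
grip_force: 49.2
```

Call:
jog_arm(
  rows=[
    [[0, 0, 0.4], [0, 0, 0]],
    [[0, 0, 0.8], [0, 0, 0]],
    [[0, 0, 0.8], [0, 0, 0]],
    [[0, 0, 0.8], [0, 0, 0]],
  ],
)

```text
time: 10.55
tool_pos: [652.8, 220.3, 24.7]
tcp_rot: [180.0, -0.0, 84.3]
ft_force: [-0.8, 0.5, -0.2]
finger_gap: 24.3
grip_force: 49.3
```

Call:
jog_arm(
  rows=[
    [[0, 0, 0.3], [0, 0, 0]],
    [[0, 0, 0.6], [0, 0, 0]],
    [[0, 0, 0.6], [0, 0, 0]],
    [[0, 0, 0.6], [0, 0, 0]],
  ],
)

```text
time: 10.95
tool_pos: [652.8, 220.3, 24.7]
tcp_rot: [180.0, -0.0, 84.3]
ft_force: [-3.4, -0.9, 5.6]
finger_gap: 24.6
grip_force: 49.9
```

Call:
jog_arm(
  rows=[
    [[0, 0, 0], [0, 0, 0]],
    [[0, 0, 0], [0, 0, 0]],
    [[0, 0, 0], [0, 0, 0]],
    [[0, 0, 0], [0, 0, 0]],
    [[0, 0, 0], [0, 0, 0]],
    [[0, 0, 0], [0, 0, 0]],
    [[0, 0, 0], [0, 0, 0]],
    [[0, 0, 0], [0, 0, 0]],
    [[0, 0, 0], [0, 0, 0]],
    [[0, 0, 0], [0, 0, 0]],
  ],
  grip=85,
)

```text
time: 11.95
tool_pos: [652.7, 220.3, 23.9]
tcp_rot: [180.0, 0.0, 84.3]
ft_force: [0.5, -0.4, 0.1]
finger_gap: 84.9
grip_force: 0.0
```

Call:
jog_arm(
  rows=[
    [[0, 0, -5], [0, 0, 0]],
    [[0, 0, -20], [0, 0, 0]],
    [[0, 0, -45], [0, 0, 0]],
    [[0, 0, -75], [0, 0, 0]],
    [[0, 0, -115], [0, 0, 0]],
    [[0, 0, -160], [0, 0, 0]],
    [[0, 0, -200], [0, 0, 0]],
    [[0, 0, -230], [0, 0, 0]],
    [[0, 0, -240], [0, 0, 0]],
    [[0, 0, -240], [0, 0, 0]],
  ],
)

```text
time: 12.95
tool_pos: [653.8, 220.6, 267.4]
tcp_rot: [179.7, -0.1, 84.3]
ft_force: [0.2, -0.4, -1.0]
finger_gap: 85.1
grip_force: 0.0
```

```bash
python3 - <<'E'
from h import *
im,d=r.snapshot("side");cv2.imwrite("pics/s3.png",im[100:340,180:480]);s=r.sense();print(s["tool_pos"],s["finger_gap"])
t=np.array([424.6,-198.0])-s["tool_pos"][:2]
a=np.radians(s["tcp_rot"][2]);print(t@[np.cos(a),np.sin(a)],t@[np.sin(a),-np.cos(a)])
E
```

```text
[652.91890969 220.34876333 264.4434252 ] 84.97117186162309
-439.0515812763511 -185.41553678472613
```

View pics/s3.png

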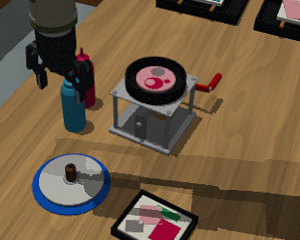

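The crop shows the lid flat and centred on the mat, and the coaster in the open dish. On to the lever.

Call:
jog_arm(
  rows=[
    [[-15, -6, 0], [0, 0, 0]],
    [[-45, -19, 0], [0, 0, 0]],
    [[-82, -35, 0], [0, 0, 0]],
    [[-119, -50, 0], [0, 0, 0]],
    [[-156, -66, 0], [0, 0, 0]],
    [[-193, -82, 0], [0, 0, 0]],
    [[-230, -97, 0], [0, 0, 0]],
    [[-267, -113, 0], [0, 0, 0]],
    [[-304, -128, 0], [0, 0, 0]],
    [[-341, -144, 0], [0, 0, 0]],
  ],
)

```text
time: 14.0
tool_pos: [473.2, -105.5, 261.0]
tcp_rot: [-179.8, -0.1, 84.3]
ft_force: [0.3, -0.8, -0.6]
finger_gap: 84.9
grip_force: 0.0
```

Call:
jog_arm(
  rows=[
    [[-37, -16, 0], [0, 0, 0]],
    [[-67, -28, 10], [0, 0, 0]],
    [[-88, -37, 25], [0, 0, 0]],
    [[-98, -41, 45], [0, 0, 0]],
    [[-98, -41, 65], [0, 0, 0]],
    [[-98, -41, 80], [0, 0, 0]],
    [[-98, -41, 85], [0, 0, 0]],
    [[-98, -41, 85], [0, 0, 0]],
    [[-98, -41, 85], [0, 0, 0]],
  ],
)

```text
time: 14.9
tool_pos: [425.2, -197.9, 179.4]
tcp_rot: [180.0, 0.0, 84.3]
ft_force: [0.6, 0.7, 0.5]
finger_gap: 84.6
grip_force: 0.0
```

```bash
python3 - <<'E'
from h import *
from scipy.spatial.transform import Rotation as R
s=r.sense();im,d=r.snapshot("wrist");p=r.camera_params("wrist")
T=np.eye(4);T[:3,:3]=R.from_euler("xyz",s["tcp_rot"],degrees=True).as_matrix();T[:3,3]=s["tool_pos"]
p["pose"]=T@p["tool_from_camera"]
h=cv2.cvtColor(im,cv2.COLOR_BGR2HSV);m=((h[...,0]<8)|(h[...,0]>172))&(h[...,1]>150)&(h[...,2]>50)&(d>0)
v,u=np.nonzero(m);w=world("",np.c_[u,v],p,depth=d[v,u])
ok=(w[:,2]>80)&(w[:,2]<105)&(abs(w[:,0]-424)<25)&(w[:,1]<-175)&(w[:,1]>-245);k=w[ok]
a=np.radians(-5.7);q=(k[:,:2]-[424.6,-198])@np.array([[np.cos(a),-np.sin(a)],[np.sin(a),np.cos(a)]])
print(s["tool_pos"],s["tcp_rot"],len(k),k[:,2].max() if len(k) else 0)
if len(k):print("stand-frame offset from expected", np.percentile(q,[3,50,97],axis=0))
cv2.imwrite("pics/w2.png",im)
E
```

```text
[ 425.21176515 -197.86499576  179.36708905] [1.79979035e+02 7.63226199e-03 8.43089677e+01] 1224 94.81034985803973
stand-frame offset from expected [[ -7.78131357 -25.16395658]
 [  0.75937181   0.29659719]
 [  9.32043634  21.78543461]]
```

View pics/w2.png

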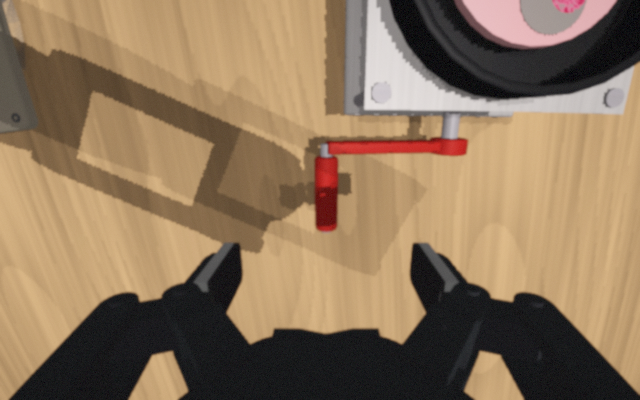

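The wrist view shows the red bar at (326,193), centred between the fingers; its offset from the expected spot is under 1 mm. Descend and grip.

Call:
jog_arm(
  rows=[
    [[0, 0.5, 12], [0, 0, 0]],
    [[0, 0.5, 32], [0, 0, 0]],
    [[0, 0.5, 55], [0, 0, 0]],
    [[0, 0.5, 75], [0, 0, 0]],
    [[0, 0.5, 92], [0, 0, 0]],
    [[0, 0.5, 105], [0, 0, 0]],
    [[0, 0.5, 112], [0, 0, 0]],
    [[0, 0.5, 116], [0, 0, 0]],
    [[0, 0.5, 116], [0, 0, 0]],
    [[0, 0.5, 116], [0, 0, 0]],
  ],
)

```text
time: 15.95
tool_pos: [425.9, -198.4, 63.6]
tcp_rot: [179.9, 0.0, 84.3]
ft_force: [-0.4, -0.1, -0.5]
finger_gap: 84.9
grip_force: 0.0
```

Call:
jog_arm(
  rows=[
    [[0, 0, 0], [0, 0, 0]],
    [[0, 0, 0], [0, 0, 0]],
    [[0, 0, 0], [0, 0, 0]],
    [[0, 0, 0], [0, 0, 0]],
    [[0, 0, 0], [0, 0, 0]],
    [[0, 0, 0], [0, 0, 0]],
    [[0, 0, 0], [0, 0, 0]],
    [[0, 0, 0], [0, 0, 0]],
    [[0, 0, 0], [0, 0, 0]],
    [[0, 0, 0], [0, 0, 0]],
  ],
  grip=10,
  force=50,
)

```text
time: 16.95
tool_pos: [425.4, -198.2, 62.9]
tcp_rot: [180.0, 0.0, 84.3]
ft_force: [-1.7, 0.5, 2.4]
finger_gap: 18.4
grip_force: 48.7
```

Call:
jog_arm(
  rows=[
    [[0, 1, -5], [0, 0, 0]],
    [[0, 2.4, -10.7], [0, 0, 0]],
    [[0, 4, -16], [0, 0, 0]],
    [[0, 5.9, -21.2], [0, 0, 0]],
    [[0, 8, -26.2], [0, 0, 0]],
    [[0, 10.4, -31.2], [0, 0, 0]],
    [[0, 13, -36], [0, 0, 0]],
    [[0, 15.8, -40.7], [0, 0, 0]],
    [[0, 18.9, -45.3], [0, 0, 0]],
    [[0, 22.2, -49.7], [0, 0, 0]],
  ],
)

```text
time: 17.95
tool_pos: [447.4, -200.4, 113.0]
tcp_rot: [-180.0, 0.0, 84.3]
ft_force: [-3.2, -2.0, -0.8]
finger_gap: 18.1
grip_force: 49.1
```

Forces are low, so I'll continue the arc (relative to 22.2, −49.7).

Call:
jog_arm(
  rows=[
    [[0, 3.6, -4.2], [0, 0, 0]],
    [[0, 7.3, -8.2], [0, 0, 0]],
    [[0, 11.2, -12], [0, 0, 0]],
    [[0, 15.3, -15.7], [0, 0, 0]],
    [[0, 19.6, -19.1], [0, 0, 0]],
    [[0, 24.1, -22.4], [0, 0, 0]],
    [[0, 28.7, -25.4], [0, 0, 0]],
    [[0, 33.5, -28.1], [0, 0, 0]],
    [[0, 38.4, -30.6], [0, 0, 0]],
    [[0, 43.4, -32.9], [0, 0, 0]],
  ],
)

```text
time: 18.95
tool_pos: [491.1, -204.9, 146.2]
tcp_rot: [180.0, 0.0, 84.3]
ft_force: [-4.2, -1.3, 0.5]
finger_gap: 18.5
grip_force: 49.2
```

Call:
jog_arm(
  rows=[
    [[0, 5.1, -2.1], [0, 0, 0]],
    [[0, 10.3, -3.8], [0, 0, 0]],
    [[0, 15.5, -5.3], [0, 0, 0]],
    [[0, 20.9, -6.5], [0, 0, 0]],
    [[0, 26.3, -7.5], [0, 0, 0]],
    [[0, 31.8, -8.2], [0, 0, 0]],
    [[0, 37.3, -8.6], [0, 0, 0]],
    [[0, 42.8, -8.7], [0, 0, 0]],
    [[0, 42.8, -8.7], [0, 0, 0]],
    [[0, 42.8, -8.7], [0, 0, 0]],
  ],
)

```text
time: 19.95
tool_pos: [533.6, -209.3, 154.7]
tcp_rot: [180.0, 0.0, 84.3]
ft_force: [-3.6, -3.1, 3.4]
finger_gap: 19.0
grip_force: 49.4
```

```bash
python3 - <<'E'
from h import *
s=r.sense();print(s["tool_pos"],s["ft_force"],s["grip_force"])
a=np.radians(-5.7);g=np.array(s["tool_pos"][:2])-[547.5,-54.5]
print("stand x,y of tcp",g@[np.cos(a),np.sin(a)],g@[-np.sin(a),np.cos(a)])
p=r.camera_params("top");im,d=r.snapshot("top")
h=cv2.cvtColor(im,cv2.COLOR_BGR2HSV)
v,u=np.nonzero(d>0);w=world("",np.c_[u,v],p,depth=d[v,u])
m=(np.hypot(w[:,0]-547.5,w[:,1]+54.5)<35)&(w[:,2]>140)&(w[:,2]<200);print("coaster top z",np.median(w[m,2]),m.sum())
m=(np.hypot(w[:,0]-652,w[:,1]-220)<85);q=w[m&(w[:,2]>11)&(w[:,2]<25)];print("lid",np.median(q[:,2]),(q.min(0)+q.max(0))/2)
im2,_=r.snapshot("side");cv2.imwrite("pics/s4.png",cv2.resize(im2[100:340,180:480],None,fx=2,fy=2))
E
```

```text
[ 533.60232365 -209.25064995  154.66549207] [-3.58386513 -3.10705177  3.39228745] 49.369463324546814
stand x,y of tcp 1.5408355602213983 -155.3658099278351
coaster top z 178.36463881538498 797
lid 16.021254242418195 [652.33654631 217.93519848  17.79295653]
```

View pics/s4.png

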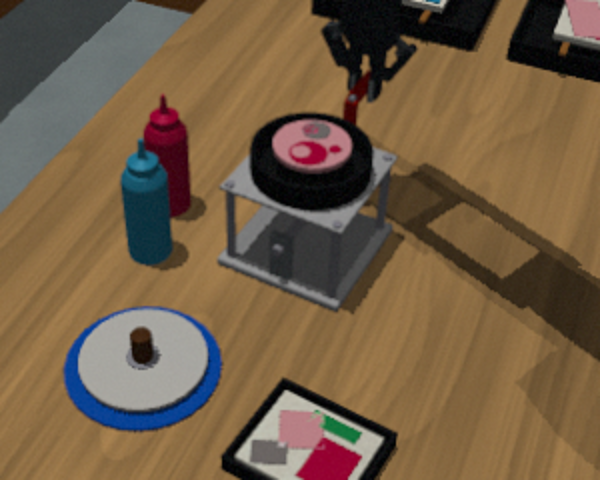

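The view shows the lever upright in the fingers, the coaster raised above the rim, and the lid flat on the mat. Hold briefly, then hand in.

Call:
jog_arm(
  rows=[
    [[0, 0, 0], [0, 0, 0]],
    [[0, 0, 0], [0, 0, 0]],
    [[0, 0, 0], [0, 0, 0]],
    [[0, 0, 0], [0, 0, 0]],
    [[0, 0, 0], [0, 0, 0]],
  ],
)

```text
time: 20.55
tool_pos: [533.3, -209.2, 154.7]
tcp_rot: [180.0, 0.0, 84.3]
ft_force: [-3.0, -3.9, 3.0]
finger_gap: 18.8
grip_force: 49.3
```

```bash
python3 -c "
from bench import r
print(r.hand_in())"
```

```text
the job is handed in; nothing more can be done
None
```

I handed the job in at 20.6 s with the lid flat and let go within about 3 mm of the mat's centre, the coaster raised about 6 mm above the rim, and the fingers still holding the lever upright; no verdict came back.

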